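# Press a locating pin home with one turn of the hand press

### The arm

A 6-joint arm with a two-finger parallel gripper is mounted at the origin on the work surface. World frame = base frame: x ahead of the robot, y to its left, z up, the work surface at z = 0. Lengths are in m, angles in rad, forces in N, time in s.
With the tool pointing down it reaches from about 0.375 to 0.925 m from the base axis. Payload 5.7 kg.
Tool frame: the origin (TCP) lies on the centre line of the jaws, within the pads' length; the fingertips stand 17 mm ahead of it and the grasp point (between the pads) lies 2 mm behind it; z points along the fingers, x is the direction in which the jaws open and shut, and the axes are right-handed (so a half turn about z gives the same grasp; the last joint's range is limited). The gripper opens to 85 mm and grips with 20 to 120 N. Pads are 22 mm wide; open, the fingers measure 114 mm over their backs; the gripper's body (76 mm by 85 mm) begins 54 mm behind the grasp point. The pads swing forward as they close: fully open they stand 13 mm farther back than shut.
Start: joints at [-1.429, 0.359, 1.51, -0, 1.272, -0.115], TCP at [0.152, -0.58, 0.248] pointing down, gripper open.
Joint ranges: [-2.97, 2.97], [-1.01, 2.36], [0.21, 2.38], [-0.96, 4.11], [0.2, 2.71], [-2.98, 2.98]. Speed limits (rad/s): [2.39, 2.39, 3.14, 3.14, 3.14, 3.14].

### API

Orientations are given as a 3x3 rotation matrix whose columns are the frame's x, y, z axes.
In Python, from plant import robot, hand, kinematics, vision gives the robot as it stands. Calls block until the motion is done:
- robot.move_pose(position, orientation): joint-space move of the TCP to a pose.
- robot.move_straight(position, orientation=None, v=0.15): straight line of the TCP; orientation=None keeps the orientation; v is the mean speed in m/s.
- robot.move_j(angles): joint-space move.
- hand.set_gripper(opening, newtons=None): finger opening in m; newtons is the grip in N (None keeps the last); returns when the fingers have stopped.
- robot.dwell(seconds).
- kinematics.inverse_kinematics(position, orientation): joint angles nearest the present ones, or None.
- robot.state(): the state.
- vision.read_camera(name): name is "scene" or "top" or "wrist"; returns the picture (400x640x3 uint8, red, green, blue); there is no depth.
- vision.get_calibration(name): a dict with "mtx" (3x3 intrinsics, pixels), "k1" (the pictures are not rectified: a ray, as slopes to the right and down, at radius r is drawn at 1 + k1 r^2 times it, then the intrinsics apply), "R" (3x3) and "t" (3): a world point X has camera coordinates R X + t; the wrist camera has in their place "tool_from_camera" (4x4, takes a point from camera to tool coordinates, whose origin is the TCP and whose axes are the tool frame's). Camera axes: x right, y down, z forward; pixel columns grow to the right and rows downward; lengths in m; the calibration is good to about 2 mm. A picture is of the moment at which its call begins: read the wrist's pose just before it. get_calibration takes no time and is no camera call.
A pose or a line that the arm cannot do raises robot.Unreachable and nothing moves.
- robot.job_done(): hands the job in, once; it reports no verdict.
The state is a dict: "time": time; "joint_pos": joint angles; "qvel": joint speeds; "joint_torque": joint torques, N m; "tcp_pos": TCP position; "orientation": TCP orientation; "wrist_force": force on the tool from outside, world axes, zero at the start; "moment": the same for the moment, N m; "finger_gap": finger opening in m.
Only numpy, scipy, OpenCV 4.12 (cv2) and the standard library are available. Lean on these libraries where they do the work, as an engineer would, in place of code of your own. Each camera call takes 0.05 s, during which the arm holds its last target.

### The job

Set the aluminium mount block fully down in the nest of the hand press with its pin facing the ram, and let go. Then press the pin in with exactly one clockwise turn of the flywheel by its crank handle, stopping with the handle back at the index post, and let go. Turn without hurry and gently, never pulling the handle hard off its circle, and leave everything else on the table where it stands.

Things in the scene. Friction and masses are not known exactly. Their poses are not given: they have to be found in the camera images.
- block_mid (a point): centre of the loose aluminium mount block, 40 x 40 x 50 mm (x, y, z), about 0.2 kg, upright on the table; this point is 25 mm above its underside, z up. A steel pin 10 mm thick stands 8 mm proud of its -y face, 22 mm above its underside. Grip it across its x faces, high up, to clear the nest's walls.
- pin_tip (a point): centre of the outer end of the pin in the mount block; the pin slides stiffly (about 25 N) along the block's y axis into the block and stays where it is pushed
- pin (a joint): how far the pin has been pushed into the block: 0 = 8 mm proud as at the start, 0.008 m = flush; it can go to 0.012
- press: hand pin press bolted to the table: base plate 170 (x) by 375 (y) by 15 mm; origin on the table, z up. Flywheel towards -y, ram guide in the middle (top 55 mm above the table), nest towards +y. The ram, a level rod 14 mm thick, 37 mm above the table, ends 47 mm short of the nest's centre, comes out 28.5 mm towards +y at half a turn and is drawn back at the full turn.
- nest (a point): centre of the nest's floor, 15 mm above the table, axes as press. 42.4 x 42.4 mm inside (1.2 mm play on each side of the block); square-edged walls 10 mm high above this floor on both x sides (7 mm thick) and the -y side (5 mm); backstop 40 mm high on the +y side. A seated block has its axes along the press's, pin towards -y over the low wall, its underside on this floor.
- hub (a point): point on the flywheel's upright axis, 82 mm above the table, axes as press. The wheel is a steel disc 170 mm across, its top 80 mm above the table. The crank handle: upright, black, round, 17 mm thick, from 84 to 131 mm above the table; its sleeve spins freely. It is clamped in a radial slot, its centre anywhere from 48 to 72 mm from this axis: find it by feel or by eye.
- flywheel (a joint): angle of the flywheel, rad, clockwise seen from above: 0 at home, with the handle on the -x side of the hub at the index post (it starts within 0.2 of that); 6.283 after one turn, home again. No detent, stays where left. Turning takes about 3 N at the handle, 5 to 8 N more as the pin goes in before half a turn.
- post_holder: bystander: black post holder, 50 x 36 mm foot with an upright round tube, 57 mm high, near the block
- lens_mount: bystander: lens on a steel post, about 115 mm high, at the right
- mirror_mount: bystander: mirror on a steel post, about 100 mm high, at the right
- driver: bystander: screwdriver lying on the table
- retaining_ring: bystander: black ring 36 mm across, 8 mm high, at the right
- lens_cap: bystander: black disc 36 mm across, 12 mm high
- side_load (a joint): the handle stands on a stiff radial overload spring, 5 N per mm: how far (m) it is forced off its circle, outwards positive, 0 unloaded, stops at 0.006. Pulling the handle in or out along the radius with over 12 N (2.4 mm) is forcing the crank. Turning it along its circle does not deflect it.
Not all that is in view belongs to the job. Of the things like the part that bears block_mid, leave any that is blue, orange or red; of the rest the larger one is meant.

How it is judged:
On the way, in this order (a step that is already met when the one before it is completed fails the run):
1. the block stands fully down in the nest, pin towards the ram, released, with the wheel still at home (z of block_mid in the frame of nest between 0.0225 and 0.0268 m and horizontal distance between block_mid and nest below 0.003 m and angle between block_mid's own z axis and vertical below 0.05 rad and y of pin_tip in the frame of nest below -0.02 m and contact force between the fingers and block below 0.1 N and value of joint flywheel below 0.4 rad), for 0.2 s.
2. the wheel has carried the ram out and the pin is pressed in (value of joint pin above 0.006 m and value of joint flywheel above 2.8 rad).
3. the wheel is three quarters round, ram drawing back (value of joint flywheel above 4.7 rad).
At the end, for the whole second after the job is handed in: flywheel at rest after one full turn, within 0.15 rad of home; pin pressed in at least 6 of its 8 mm; block upright and fully down in the nest, pin side to the ram (centre within 3 mm, height within 1.8 mm) (value of joint flywheel between 6.133 and 6.433 rad and value of joint pin above 0.006 m and z of block_mid in the frame of nest between 0.0225 and 0.0268 m and horizontal distance between block_mid and nest below 0.003 m and angle between block_mid's own z axis and vertical below 0.05 rad and y of pin_tip in the frame of nest below -0.012 m and velocity of joint flywheel between -0.05 and 0.05 rad/s); the robot touches nothing.
It fails at once if the crank is forced: the handle pulled in or out along the radius with more than 12 N (value of joint side_load above 0.0024 m or value of joint side_load below -0.0024 m).
It fails at once if the wheel is spun fast, over 5 rad/s (velocity of joint flywheel above 5 rad/s or velocity of joint flywheel below -5 rad/s).
It fails at once if the wheel is turned well past one revolution, starting a second stroke (value of joint flywheel above 6.68 rad).
It fails at once if a bystander is moved by more than 15 mm (distance of any of post_holder, lens_mount, mirror_mount, driver, retaining_ring, lens_cap from where it was at the start of the episode above 0.015 m).
It also fails if it takes over 72 s, if anything falls off the work surface, if the arm or the gripper's body presses on something with over 40 N, if the wrist force passes 120 N, or if a joint passes its speed limit or range.

## Working session

There is one attempt and no reset: what is moved stays moved. The work goes in short steps, each a Python script; the robot and the scene stay as the last script left them, time stands still between calls to the robot, and variables do not carry over. Pictures are saved under pics/ and viewed, and the job is handed in when it is done.

```bash
ls; mkdir -p pics; python3 - <<'E'
from plant import robot, hand, kinematics, vision
import cv2,numpy as np
for n in ["scene","top","wrist"]:
    im=vision.read_camera(n); cv2.imwrite(f"pics/{n}0.png",im[:,:,::-1])
    print(n,vision.get_calibration(n))
print(robot.state())
E
```

```text
pics
scene {'mtx': array([[391.10165799,   0.        , 319.18376535],
       [  0.        , 391.10165799, 205.66085525],
       [  0.        ,   0.        ,   1.        ]]), 'k1': 0.02248821077929901, 'R': array([[ 0.17975678,  0.98361764, -0.01355891],
       [ 0.85048421, -0.16232344, -0.50032759],
       [-0.49433198,  0.07840564, -0.86573001]]), 't': array([-0.12186851, -0.47615008,  1.53310353])}
top {'mtx': array([[517.18215208,   0.        , 310.67613734],
       [  0.        , 517.18215208, 196.38436974],
       [  0.        ,   0.        ,   1.        ]]), 'k1': -0.012924236062734955, 'R': array([[ 0.01442444, -0.99981524, -0.01270508],
       [-0.98964017, -0.01246012, -0.14302822],
       [ 0.14284348,  0.01463655, -0.98963706]]), 't': array([0.01512833, 0.61270862, 1.28469274])}
wrist {'mtx': array([[352.61227586,   0.        , 317.04348809],
       [  0.        , 352.61227586, 193.97015868],
       [  0.        ,   0.        ,   1.        ]]), 'k1': -0.04085452141413509, 'tool_from_camera': array([[ 9.99999568e-01,  9.28216695e-04,  4.01070109e-05,
         1.35093357e-0
[... 378 characters left out ...]
3519e+00, -1.15102479e-01]), 'qvel': array([-7.69110945e-04,  8.04934639e-05, -4.51724796e-03, -3.01232649e-03,
        1.66837467e-03,  8.31938215e-04]), 'joint_torque': array([-6.18897104e-06, -5.28027320e+01, -2.78929478e+01, -1.72655077e-04,
        8.28834018e-03,  2.49035344e-05]), 'tcp_pos': array([ 0.15231497, -0.57982805,  0.24767609]), 'orientation': array([[ 2.53984808e-01, -9.67208189e-01, -1.91768239e-04],
       [-9.67207194e-01, -2.53984824e-01,  1.39716597e-03],
       [-1.40005659e-03, -1.69379311e-04, -9.99999006e-01]]), 'wrist_force': array([ 0.18442795, -0.04481944,  0.8325608 ]), 'moment': array([-0.00369603, -0.04294879,  0.01424726]), 'finger_gap': 0.08545697848405076}
```

View pics/scene0.png

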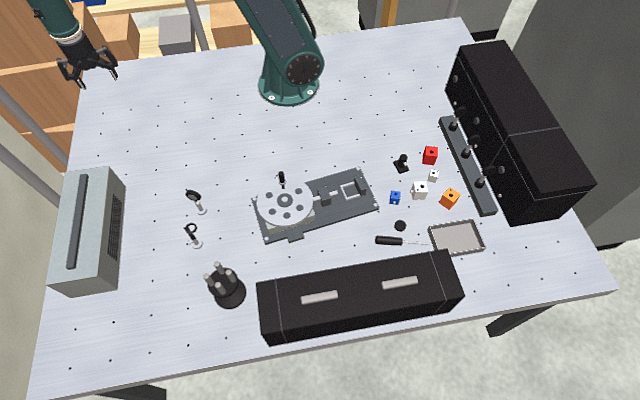

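View pics/top0.png

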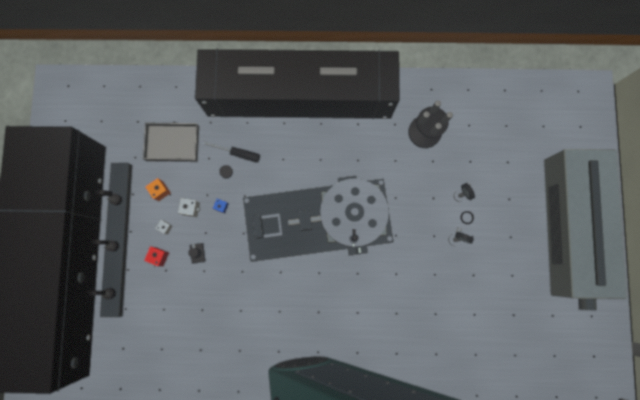

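View pics/wrist0.png

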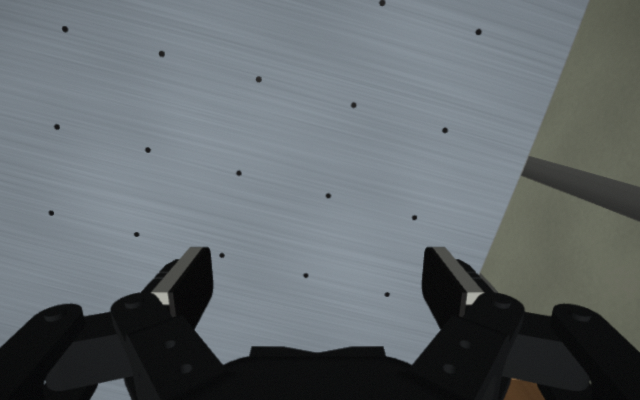

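The scene shows the press in the middle, with the larger white block at top-view (187,206) and the smaller one at (163,227). Next I'll zoom in and localise them.

```bash
cat > h.py <<'E'
import numpy as np, cv2
from plant import robot, hand, kinematics, vision
def ray(name,uv,pose=None):
    c=vision.get_calibration(name); K=c["mtx"]
    d=np.array([(uv[0]-K[0,2])/K[0,0],(uv[1]-K[1,2])/K[1,1]])
    s=d.copy()
    for _ in range(20): s=d/(1+c["k1"]*(s@s))
    v=np.array([s[0],s[1],1.])
    if name=="wrist":
        T=c["tool_from_camera"]; p,R=pose
        return p+R@T[:3,3], R@T[:3,:3]@v
    return -c["R"].T@c["t"], c["R"].T@v
def pt(name,uv,z,pose=None):
    o,v=ray(name,uv,pose); return o+v*(z-o[2])/v[2]
def proj(name,X,pose=None):
    c=vision.get_calibration(name); K=c["mtx"]; X=np.asarray(X,float)
    if name=="wrist":
        T=c["tool_from_camera"]; p,R=pose
        x=T[:3,:3].T@(R.T@(X-p)-T[:3,3])
    else: x=c["R"]@X+c["t"]
    s=x[:2]/x[2]; s=s*(1+c["k1"]*(s@s)); return K[:2,:2]@s+K[:2,2]
def pose():
    s=robot.state(); return np.array(s["tcp_pos"]),np.array(s["orientation"])
def down(a): # tool x axis at angle a in world xy, z down
    c,s=np.cos(a),np.sin(a); return np.array([[c,s,0],[s,-c,0],[0,0,-1.]])
def snap(name,fn,crop=None,sc=1):
    p=pose(); im=vision.read_camera(name)[:,:,::-1].copy()
    np.savez(fn+".npz",im=im,p=p[0],R=p[1])
    if crop: im=im[crop[1]:crop[3],crop[0]:crop[2]]
    cv2.imwrite(fn+".png",cv2.resize(im,None,fx=sc,fy=sc,interpolation=cv2.INTER_CUBIC)); return p
E
python3 - <<'E'
from h import *
a=cv2.imread("pics/top0.png"); b=cv2.imread("pics/scene0.png")
cv2.imwrite("pics/t1.png",cv2.resize(a[160:280,130:400],None,fx=2.9,fy=2.9,interpolation=cv2.INTER_CUBIC))
cv2.imwrite("pics/s1.png",cv2.resize(b[130:260,240:500],None,fx=3,fy=3,interpolation=cv2.INTER_CUBIC))
for n,u,z in [("blk",(187,206),.05),("hub",(354,212),.08),("nest",(271,226),.02),("handle",(354,233),.13),("ph",(197,253),.03)]: print(n,pt("top",u,z))
print("blk scene",pt("scene",(420,185),.05))
E
```

```text
blk [0.58273803 0.33967351 0.05      ]
hub [ 0.56940816 -0.08539569  0.08      ]
nest [0.53690511 0.12571704 0.02      ]
handle [ 0.51348957 -0.08203184  0.13      ]
ph [0.46406725 0.31315286 0.03      ]
blk scene [0.57802435 0.34101173 0.05      ]
```

View pics/t1.png

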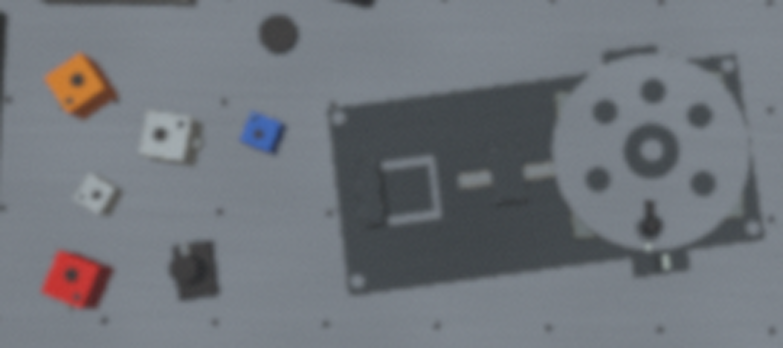

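View pics/s1.png

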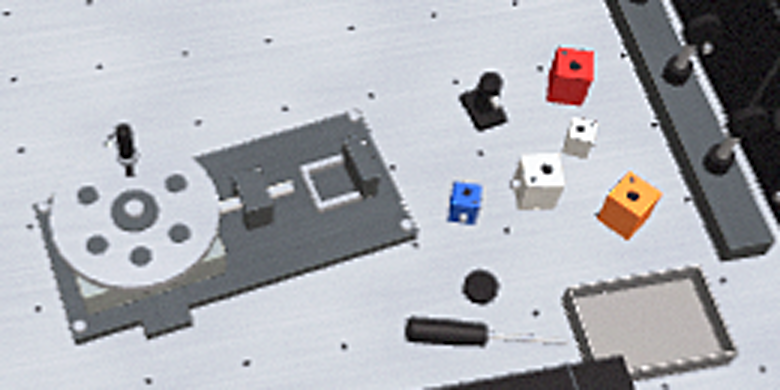

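Larger white block has its pin towards the press (-y). Take close wrist views of block, nest and hub.

```bash
python3 - <<'E'
from h import *
robot.move_pose([0.569,-0.085+0.03,0.30],down(0)); robot.dwell(.2); snap("wrist","pics/w_hub"); print(robot.state()["time"])
robot.move_pose([0.537,0.126+0.03,0.25],down(0)); robot.dwell(.2); snap("wrist","pics/w_nest"); print(robot.state()["time"])
robot.move_pose([0.581,0.34+0.03,0.25],down(0)); robot.dwell(.2);snap("wrist","pics/w_blk"); print(robot.state()["time"],robot.state()["joint_pos"])
E
```

```text
2.7917
3.925
5.05 [ 4.64731953e-01  4.84386385e-01  1.29909390e+00 -2.46748638e-04
  1.35799335e+00  4.66646420e-01]
```

View pics/w_hub.png

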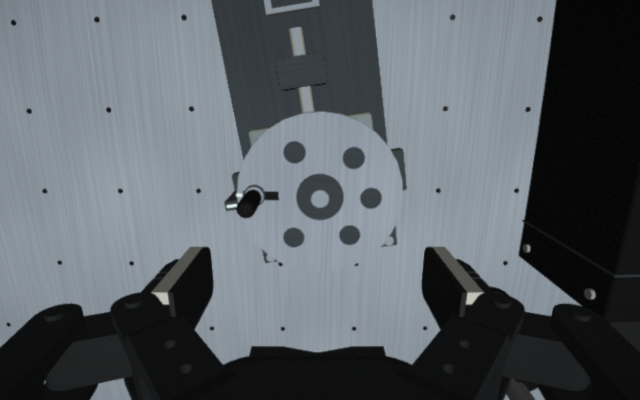

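View pics/w_nest.png

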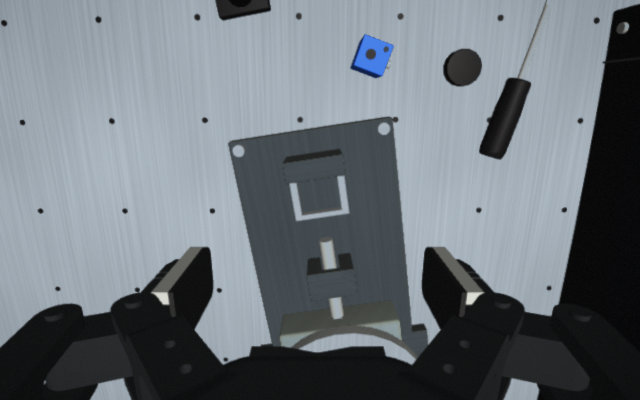

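View pics/w_blk.png

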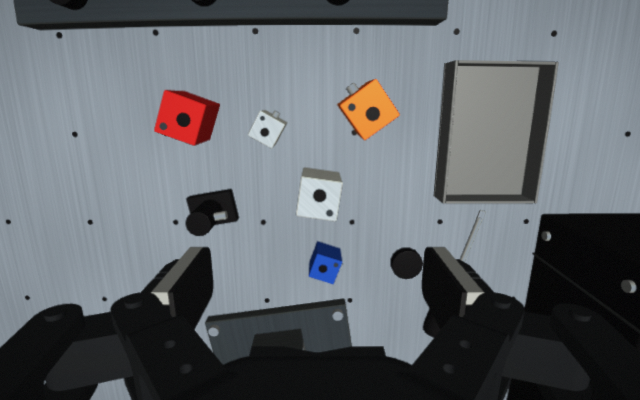

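```bash
python3 - <<'E'
import cv2
def z(f,x0,y0,x1,y1,s,o):
    a=cv2.imread(f"pics/{f}.png")[y0:y1,x0:x1]; cv2.imwrite(f"pics/{o}.png",cv2.resize(a,None,fx=s,fy=s,interpolation=cv2.INTER_CUBIC))
z("w_blk",285,155,355,230,8,"z_blk")
z("w_nest",265,140,365,310,3.5,"z_nest")
z("w_hub",220,100,420,280,3.3,"z_hub")
E
```

```text
(no output)
```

View pics/z_blk.png

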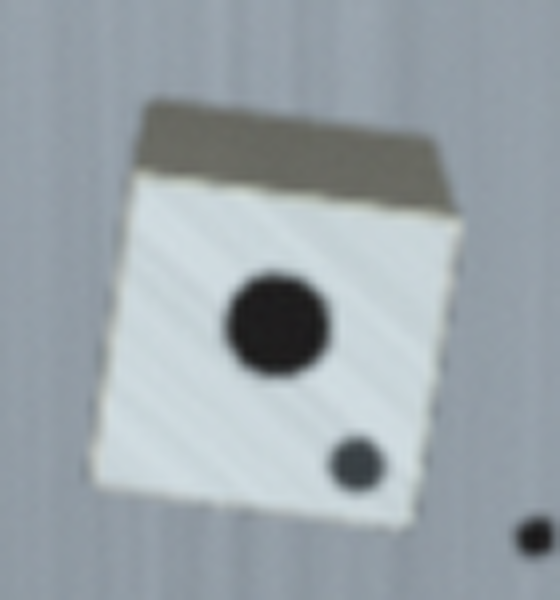

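View pics/z_nest.png

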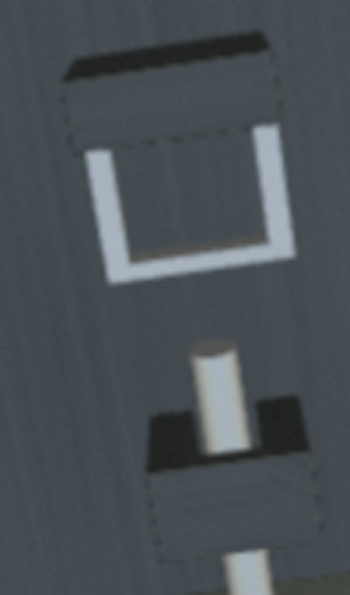

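View pics/z_hub.png

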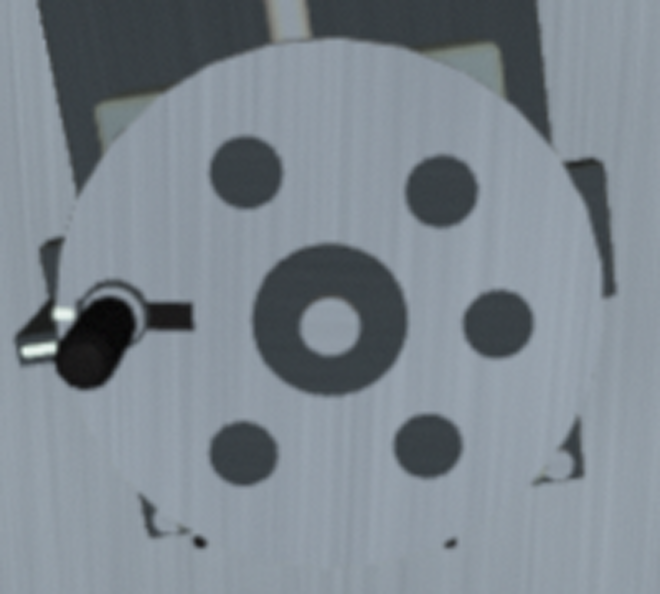

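```bash
python3 - <<'E'
from h import *
def L(f): d=np.load(f"pics/{f}.npz"); return (d["p"],d["R"])
def P(f,s,ox,oy,uv,z): return pt("wrist",((uv[0]+.5)/s-.5+ox,(uv[1]+.5)/s-.5+oy),z,L(f))
B=np.array([P("w_blk",8,285,155,u,.05)[:2] for u in [(135,175),(462,217),(412,526),(94,488)]])
print("blk corners",B,B.mean(0),[np.linalg.norm(B[i]-B[(i+1)%4]) for i in range(4)])
e=(B[1]-B[0])+(B[2]-B[3]); f=(B[0]-B[3])+(B[1]-B[2]); print("yaw",np.arctan2(e[1],e[0]),np.arctan2(-f[0],f[1]))
N=lambda u,z=.025:P("w_nest",3.5,265,140,u,z)[:2]
for n,u in dict(ofl=(110,284),ofr=(296,256),ifl=(130,265),ifr=(270,245),obl=(86,152),ibl=(109,150),ibr=(253,127),obr=(277,125)).items(): print(n,N(u))
of=np.array([N((110,284)),N((296,256)),N((130,265)),N((270,245))])
ex=of[1]-of[0]; y1=np.arctan2(ex[1],ex[0]); ex=of[3]-of[2]; y2=np.arctan2(ex[1],ex[0])
l=N((86,152))-of[0]; r=N((277,125))-of[1]; print("nest yaw",y1,y2,np.arctan2(-l[0],l[1]),np.arctan2(-r[0],r[1]))
yaw=y1; nrm=np.array([-np.sin(yaw),np.cos(yaw)])
print("outer w",np.linalg.norm(of[1]-of[0]),"inner",np.linalg.norm(of[3]-of[2]))
print("nest c from outer",(of[0]+of[1])/2+nrm*.0262,"inner",(of[2]+of[3])/2+nrm*.0212)
print("ram tip",N((214,347),.037), "plate corners",N((0,0),0)*0)
for u in [(238,151),(384,129)]: print("screw",pt("wrist",u,.015,L("w_nest")))
H=lambda u,z:P("w_hub",3.3,220,100,u,z)[:2]
print("hub",H((330,322),.082),H((330,320),.080),"wheel l/r",H((58,300),.08),H((603,300),.08),H((335,38),.08))
print("handle top",H((86,362),.131),"base",H((115,308),.084))
E
```

```text
blk corners [[0.568647   0.36225717]
 [0.60740278 0.3571251 ]
 [0.60197448 0.31833934]
 [0.56315625 0.32327126]] [0.58529513 0.34024822] [np.float64(0.039094099061611216), np.float64(0.03916377753043755), np.float64(0.03913028427407342), np.float64(0.03937066179035694)]
yaw -0.12901344925882682 -0.13948698950785782
ofl [0.51806944 0.09553911]
ofr [0.5738997  0.10433495]
ifl [0.52417077 0.10156301]
ifr [0.56605114 0.10780053]
obl [0.51172823 0.13639334]
ibl [0.51846897 0.13698505]
ibr [0.56048204 0.14380864]
obr [0.56745744 0.14439707]
nest yaw 0.15626170741589807 0.14784990626768096 0.15398676488505805 0.15944179707538134
outer w 0.05651889060091927 inner 0.04234232280274895
nest c from outer [0.54190715 0.1258178 ] inner [0.54181168 0.12562347]
ram tip [0.5491903  0.08006719] plate corners [0. 0.]
screw [0.45882349 0.16805363 0.015     ]
screw [0.60818417 0.19026565 0.015     ]
hub [ 0.57374918 -0.08688795] [ 0.573762  -0.0868077] wheel l/r [ 0.49003922 -0.08042628] [ 0.65778038 -0.08042252] [ 0.57506758 -0.00188711]
handle top [ 0.5084947  -0.08421674] base [ 0.5082567  -0.08190614]
```

Nest ≈ (0.542, 0.126) with yaw ≈ 0.155, and the block is at (0.585, 0.340) with yaw ≈ -0.134. To cancel camera bias, I'll close on the block so the jaws centre it, open again, and look from the same viewpoint.

```bash
python3 - <<'E'
from h import *
R=down(-0.134)
hand.set_gripper(0.065,30)
robot.move_pose([.5853,.3402,.13],R)
robot.move_straight([.5853,.3402,.040],v=.12)
f0=robot.state()["wrist_force"]; hand.set_gripper(0.03,25); s=robot.state(); print(s["finger_gap"],s["wrist_force"]-f0,s["tcp_pos"],s["time"])
hand.set_gripper(0.065)
robot.move_straight([.5853,.3402,.12],v=.15)
robot.move_pose([.581,.37,.25],down(0)); robot.dwell(.2)
snap("wrist","pics/w_blk2"); a=cv2.imread("pics/w_blk2.png")[155:230,285:355]; cv2.imwrite("pics/z_blk2.png",cv2.resize(a,None,fx=8,fy=8,interpolation=cv2.INTER_CUBIC)); print(robot.state()["time"])
E
```

```text
0.039311678133364315 [-3.14670767  0.42702216  5.28034799] [0.58574476 0.34052266 0.04109212] 7.1917
9.0833
```

View pics/z_blk2.png

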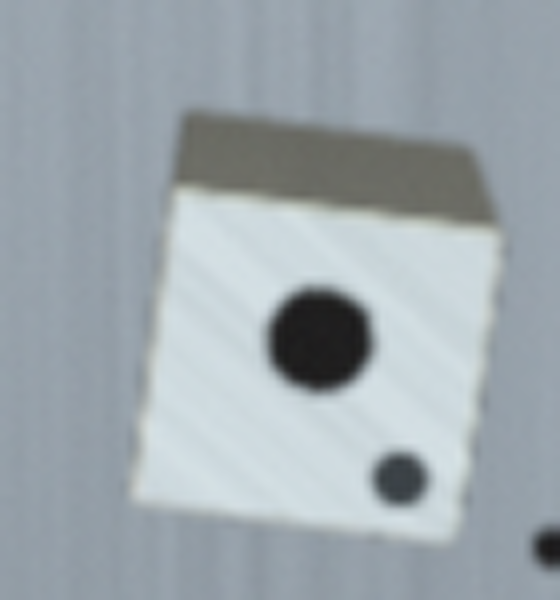

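```bash
python3 - <<'E'
from h import *
def L(f): d=np.load(f"pics/{f}.npz"); return (d["p"],d["R"])
for f,us,h in [("w_blk",[(135,175),(462,217),(412,526),(94,488)],(535,537)),("w_blk2",[(175,187),(500,227),(455,544),(132,500)],(551,548))]:
    print(L(f)[0])
    P=lambda u,z:pt("wrist",((u[0]+.5)/8-.5+285,(u[1]+.5)/8-.5+155),z,L(f))
    B=np.array([P(u,.05)[:2] for u in us]); e=(B[1]-B[0])+(B[2]-B[3]); g=(B[0]-B[3])+(B[1]-B[2])
    print(B.mean(0),np.arctan2(e[1],e[0]),np.arctan2(-g[0],g[1]),"hole",P(h,0))
print(robot.state()["tcp_pos"],L("w_blk2")[1])
E
```

```text
[0.58122939 0.36817839 0.25032332]
[0.58529345 0.34024164] -0.1290128689914684 -0.13948580407051037 hole [0.6221831  0.29903516 0.        ]
[0.57997059 0.36913784 0.2474875 ]
[0.58804398 0.3400673 ] -0.1326810477732295 -0.127586579773644 hole [0.62206135 0.29904678 0.        ]
[0.5801775  0.36924519 0.24778001] [[ 9.99992440e-01 -4.55116089e-04 -3.86159124e-03]
 [-4.62999161e-04 -9.99997810e-01 -2.04075658e-03]
 [-3.86065401e-03  2.04252906e-03 -9.99990462e-01]]
```

Seen this way, the wrist camera reads about +2.3 mm in x, so I'll correct for that. Next I grasp the block, carry it over and pause above the nest.

```bash
cat >> h.py <<'E'
def goto(p,R=None,v=.05,tol=.0003,n=3,straight=True):
    p=np.array(p,float); c=p.copy()
    for i in range(n):
        if straight or i: robot.move_straight(c,R,v=v if i==0 else .03)
        else: robot.move_pose(c,R)
        robot.dwell(.08); e=p-robot.state()["tcp_pos"]
        if np.linalg.norm(e)<tol: break
        c=c+e
    return c,robot.state()
E
python3 - <<'E'
from h import *
R=down(-0.132)
robot.move_pose([.5857,.3402,.11],R)
c,s=goto([.5857,.3402,.0405],R,v=.12,n=2); print(s["tcp_pos"],s["wrist_force"])
hand.set_gripper(0.03,45); s=robot.state(); print("grip",s["finger_gap"],s["tcp_pos"],s["wrist_force"])
robot.move_straight([.5857,.3402,.15],R,v=.15)
s=robot.state(); print(s["finger_gap"],s["wrist_force"])
R2=down(.154)
robot.move_pose([.5396,.1257,.13],R2)
c,s=goto([.5396,.1257,.075],R2,v=.1,n=3); print(c,s["tcp_pos"],s["orientation"],s["wrist_force"],s["time"])
snap("wrist","pics/w_pl"); snap("top","pics/t_pl",(200,160,340,280),5)
E
```

```text
[0.58482626 0.33968214 0.0394991 ] [-0.11850347 -0.06567788  0.63030852]
grip 0.039369203391644826 [0.58499812 0.33977862 0.03950879] [ 0.01321239 -0.55142308  2.06495035]
0.03920515738150485 [ 0.44563664  0.12456447 -3.28752136]
[0.53955871 0.12569831 0.07499063] [0.5394996  0.12573145 0.07468907] [[ 9.88167492e-01  1.53378627e-01  6.27335653e-05]
 [ 1.53378628e-01 -9.88167494e-01 -3.45682098e-06]
 [ 6.14610676e-05  1.30379063e-05 -9.99999998e-01]] [ 0.01196613  0.26235242 -1.53884965] 14.4167
```

View pics/w_pl.png

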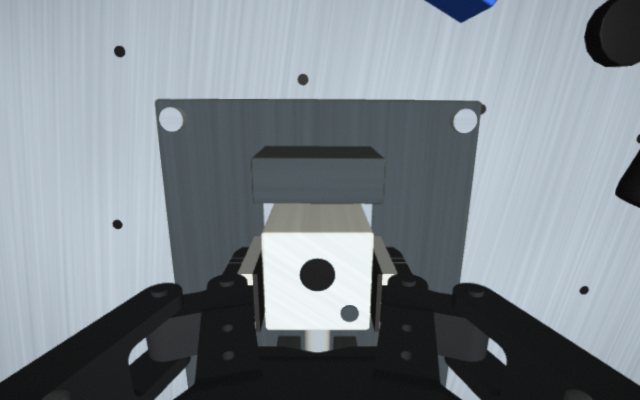

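View pics/t_pl.png

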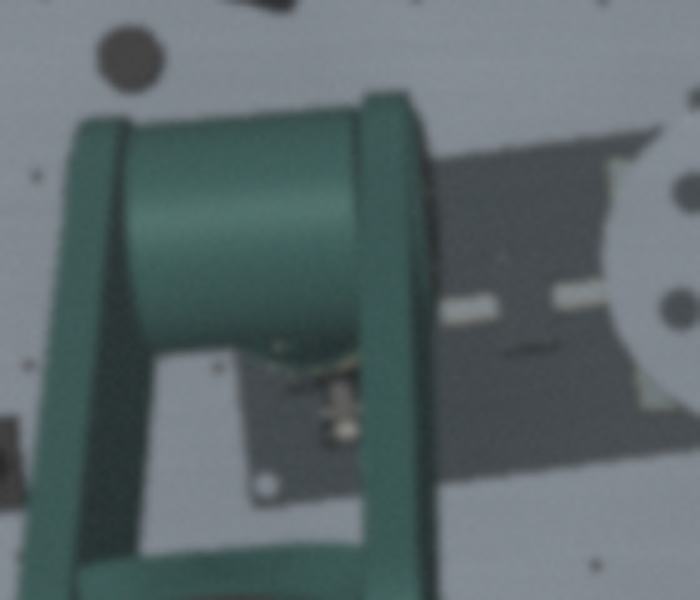

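```bash
python3 - <<'E'
import cv2
a=cv2.imread("pics/w_pl.png")[140:340,240:400]; cv2.imwrite("pics/z_pl.png",cv2.resize(a,None,fx=3,fy=3,interpolation=cv2.INTER_CUBIC))
from h import *
d=np.load("pics/w_pl.npz"); q=(d["p"],d["R"])
def T(u,z): return q[1].T@(pt("wrist",u,z,q)-q[0])
print("backstop edge",T((318,202.5),.055),T((384,202.5),.055),T((252,202.5),.055)); print("blk edge",T((263,233),.0851),T((373,233),.0851)); print("blk -y edge",T((262,329),.0851),T((374,329),.0851))
E
```

```text
backstop edge [ 0.00252689 -0.02164762  0.01968895] [ 0.03098779 -0.02167182  0.0196907 ] [-0.02593575 -0.02161242  0.0196872 ]
blk edge [-0.01680282 -0.01939812 -0.01041221] [ 0.02173796 -0.01943932 -0.01040984]
blk -y edge [-0.01883462  0.01981011 -0.01041183] [ 0.02390022  0.0197607  -0.0104092 ]
```

View pics/z_pl.png

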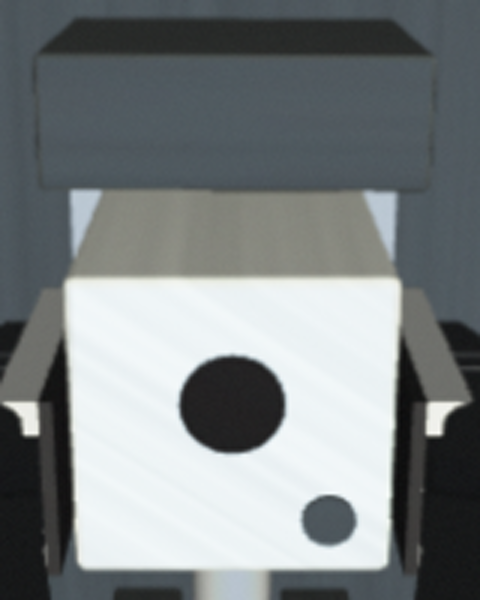

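```bash
python3 - <<'E'
from h import *
R2=down(.154); ey=np.array([-np.sin(.154),np.cos(.154),0])
p=np.array([.5396,.1257,.0])+.0005*ey
f0=robot.state()["wrist_force"]; print(f0)
for z in np.arange(.071,.0528,-.0015):
    robot.move_straight([p[0],p[1],z],R2,v=.03); s=robot.state(); f=s["wrist_force"]-f0
    print(round(z,4),np.round(s["tcp_pos"],4),np.round(f,1))
    if f[2]>8: break
E
```

```text
[-0.14129414 -0.5418417  -1.54973524]
0.071 [0.5392 0.1262 0.0707] [ 0.2  0.9 -0.3]
0.0695 [0.5395 0.1262 0.0694] [-0.2  0.3 -0.6]
0.068 [0.5395 0.1262 0.0679] [0.3 0.3 0.3]
0.0665 [0.5394 0.1262 0.0664] [-0.7  0.8 -0.1]
0.065 [0.5394 0.1262 0.0649] [ 0.3  0.5 -0. ]
0.0635 [0.5394 0.1262 0.0634] [-0.   0.8 -0.4]
0.062 [0.5394 0.1262 0.0619] [ 0.3  0.5 -0.5]
0.0605 [0.5394 0.1262 0.0604] [-0.   0.5 -0.5]
0.059 [0.5394 0.1262 0.0589] [-0.3  0.5 -1.2]
0.0575 [0.5394 0.1262 0.0574] [-0.7  0.6  1.5]
0.056 [0.5394 0.1262 0.0559] [ 0.   0.3 -1.4]
0.0545 [0.5396 0.1262 0.0545] [0.9 0.8 0.6]
0.053 [0.5396 0.1262 0.0544] [-3.6  0.  15.2]
```

It went in with no wall contact and bottomed out at z = 0.0545, as expected. Releasing it and checking.

```bash
python3 - <<'E'
from h import *
R2=down(.154)
robot.move_straight([.5396,.1262,.0546],R2,v=.03)
hand.set_gripper(0.065); robot.dwell(.1)
robot.move_straight([.5394,.1262,.15],R2,v=.15)
robot.move_pose([.5346,.156,.25],down(.154)); robot.dwell(.15); snap("wrist","pics/w_seat",(220,100,420,300),3.5)
# look at handle / post from -x side
robot.move_pose([.53,-.05,.24],down(.154)); robot.dwell(.15); snap("wrist","pics/w_han",(150,60,470,300),2.4)
print(robot.state()["time"])
E
```

```text
21.0333
```

View pics/w_seat.png

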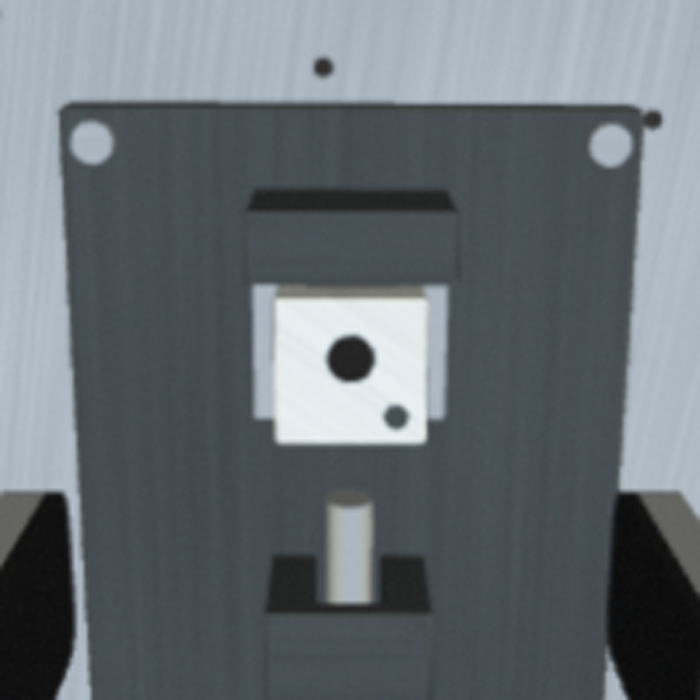

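View pics/w_han.png

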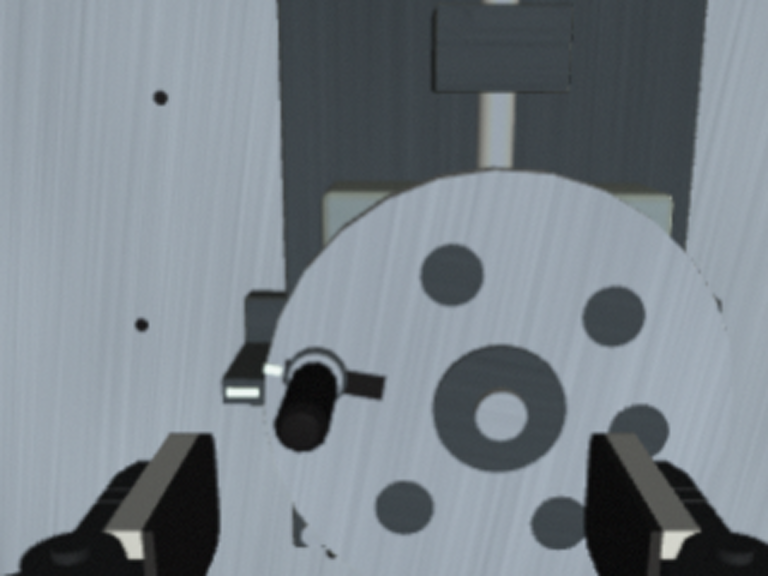

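```bash
python3 - <<'E'
from h import *
d=np.load("pics/w_han.npz"); q=(d["p"],d["R"]); print(q[0])
bias=q[1][:,0]*.0024
W=lambda u,z:pt("wrist",((u[0]+.5)/2.4-.5+150,(u[1]+.5)/2.4-.5+60),z,q)-bias
hub=W((501,416),.082); print("hub",hub)
# wheel rim check
ex=np.array([np.cos(.154),np.sin(.154)]); ey=np.array([-ex[1],ex[0]])
F=lambda X:np.array([(X[:2]-hub[:2])@ex,(X[:2]-hub[:2])@ey])
for n,u,z in [("rim top",(500,170),.08),("rim left",(268,400),.08),("rim right",(728,340),.08),("h top",(301,428),.131),("h base ring",(316,378),.084),("mark",(273,370),.08),("slot end",(384,387),.08)]: print(n,F(W(u,z)))
for z in (.06,.08,.09,.1): print("post",z,F(W((242,392),z)),F(W((223,403),z)),F(W((265,375),z)))
d2=np.load("pics/w_hub.npz"); q=(d2["p"],d2["R"]); bias=q[1][:,0]*.0024
W2=lambda u,z:pt("wrist",((u[0]+.5)/3.3-.5+220,(u[1]+.5)/3.3-.5+100),z,q)-bias
print("old view hub",W2((330,326),.082),"h top",F(W2((86,362),.131)),F(W2((115,308),.084)))
E
```

```text
[ 0.53017782 -0.04851449  0.23998496]
hub [ 0.57234684 -0.08909394  0.08199971]
rim top [-0.00297933  0.08699693]
rim left [-0.08367355  0.00510408]
rim right [0.07985621 0.02799517]
h top [-0.06564059  0.01521392]
h base ring [-0.06577601  0.01487527]
mark [-0.08144427  0.01645528]
slot end [-0.04196389  0.01019119]
post 0.06 [-0.09689039  0.00089657] [-0.1044485  -0.00362726] [-0.08776756  0.0078045 ]
post 0.08 [-0.09289847  0.00811358] [-0.09996251  0.00388547] [-0.084372    0.01456994]
post 0.09 [-0.09090251  0.01172209] [-0.09771951  0.00764184] [-0.08267422  0.01795266]
post 0.1 [-0.08890655  0.0153306 ] [-0.09547652  0.01139821] [-0.08097644  0.02133538]
old view hub [ 0.57120415 -0.08848144  0.08200025] h top [-0.06491373  0.01468702] [-0.06479344  0.01701024]
```

Block is seated, and the index post is low enough (≲70 mm) to clear the fingers. Next, grip the handle with the jaws closing tangentially, which puts no radial load on it.

```bash
python3 - <<'E'
from h import *
a=1.5; R=down(a); h=np.array([.5056,-.0840])
hand.set_gripper(.05,25)
robot.move_pose([h[0],h[1],.18],R)
robot.dwell(.1); snap("wrist","pics/w_pre",(150,60,470,340),2.4)
c,s=goto([h[0],h[1],.114],R,v=.1,n=2); f0=s["wrist_force"]; print(s["tcp_pos"],f0,s["joint_pos"])
hand.set_gripper(.0); robot.dwell(.1); s=robot.state(); print(s["finger_gap"],s["tcp_pos"],s["wrist_force"]-f0,s["time"])
np.save("f0.npy",f0); snap("wrist","pics/w_grip",(150,60,470,340),2.4)
E
```

```text
[ 0.50510328 -0.08384115  0.11359842] [-0.15656522  0.12356145 -0.22902085] [-2.99457732e-01  4.03213398e-01  1.84535850e+00 -1.22693354e-05
  8.92537383e-01 -1.79948718e+00]
0.01648203683710676 [ 0.50509932 -0.08392756  0.1134577 ] [-0.08643872 -0.06727996  1.99201958] 24.4833
```

View pics/w_grip.png

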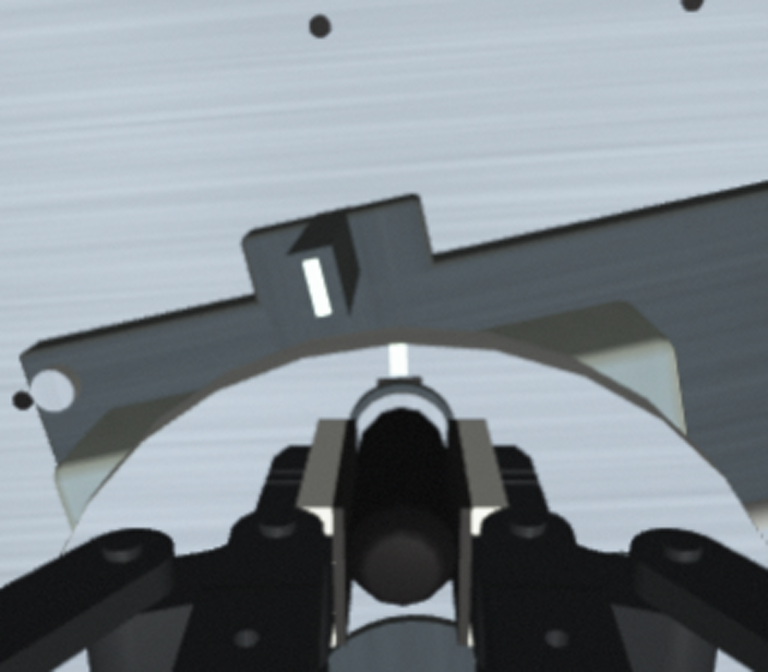

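Handle is centred between the pads, with about 2 N wrist load. Start turning with radial force feedback, first quarter, with an abort threshold.

```bash
cat > turn.py <<'E'
from h import *
import json,os,sys
from scipy.optimize import least_squares
a=1.5; R=down(a); f0=np.load("f0.npy")
def run(st,phi_end,step=.16,v=.04,lim=7.5,z=.114):
    C=np.array(st["C"]); r=st["r"]; off=st["off"]; phi=st["phi"]; log=st["log"]; mx=0
    while phi<phi_end-1e-6:
        phi=min(phi+step,phi_end); u=np.array([-np.cos(phi),np.sin(phi)]); t=np.array([np.sin(phi),np.cos(phi)])
        p=C+(r+off)*u
        robot.move_straight([p[0],p[1],z],R,v=v); s=robot.state(); f=s["wrist_force"]-f0; x=s["tcp_pos"][:2]
        ua=(x-C)/np.linalg.norm(x-C); fr=f[:2]@ua; ft=f[:2]@np.array([ua[1],-ua[0]])
        e=-fr/5000.; log.append([x[0],x[1],fr,ft,phi]); off-=.5*e if abs(fr)>1 else 0; off=float(np.clip(off,-.006,.006))
        mx=max(mx,abs(fr))
        print(f"{phi:.2f} act {np.arctan2(x[1]-C[1],-(x[0]-C[0])):.2f} r {np.linalg.norm(x-C)*1e3:.1f} fr {fr:.1f} ft {ft:.1f} fz {f[2]:.1f} off {off*1e3:.2f} gap {s['finger_gap']*1e3:.1f}")
        if abs(fr)>lim: print("ABORT"); break
    st.update(off=off,phi=float(phi),log=log); json.dump(st,open("st.json","w")); print("t",s["time"]); return st
def fit(log):
    L=np.array(log); 
    def res(q):
        d=L[:,:2]-q[:2]; n=np.linalg.norm(d,axis=1); return (n+L[:,2]/5000-q[2])*1e3
    return least_squares(res,[.5715,-.0872,.0664]).x
E
python3 - <<'E'
from turn import *
x=robot.state()["tcp_pos"][:2]; C=np.array([.5715,-.0872]); d=x-C
st=dict(C=C.tolist(),r=float(np.linalg.norm(d)),off=0.,phi=float(np.arctan2(d[1],-d[0])),log=[[x[0],x[1],0,0,0]])
st=run(st,st["phi"]+1.2,step=.12,v=.03,lim=7)
print(fit(st["log"]))
E
```

```text
0.17 act 0.18 r 66.9 fr -0.9 ft 0.7 fz -5.1 off 0.00 gap 16.2
0.29 act 0.30 r 67.0 fr -1.7 ft 2.4 fz -8.4 off -0.17 gap 16.2
0.41 act 0.42 r 66.9 fr 0.1 ft 1.0 fz -11.3 off -0.17 gap 16.3
0.53 act 0.54 r 66.8 fr 2.0 ft 1.4 fz -12.1 off 0.02 gap 16.1
0.65 act 0.66 r 66.8 fr 1.3 ft 1.4 fz -14.0 off 0.15 gap 16.2
0.77 act 0.78 r 66.9 fr 1.9 ft 0.7 fz -16.3 off 0.34 gap 16.0
0.89 act 0.90 r 67.0 fr 2.3 ft 0.3 fz -16.5 off 0.56 gap 16.1
1.01 act 1.02 r 67.1 fr 2.0 ft 1.3 fz -17.8 off 0.76 gap 15.8
1.13 act 1.14 r 67.3 fr 2.3 ft 1.0 fz -19.5 off 1.00 gap 16.1
1.25 act 1.26 r 67.4 fr 1.1 ft 0.2 fz -20.6 off 1.11 gap 16.3
t 28.7
[ 0.57184129 -0.0861584   0.06683115]
```

Radial force stays within 2.3 N. Refit the circle, add a z trim for the growing axial pull, and continue through the press stroke.

```bash
sed -i 's/log.append(\[/z+=float(np.clip(f[2]*2e-5,-.0002,.0002)); log.append([/; s/print("t",s\["time"\])/st["z"]=z; print("t",s["time"],z)/; s/z=.114):/z=None):\n    z=st.get("z",.114)/' turn.py
sed -n 1,12p turn.py
python3 - <<'E'
from turn import *
st=json.load(open("st.json")); q=fit(st["log"]); x=robot.state()["tcp_pos"][:2]; d=x-q[:2]
print("r now",np.linalg.norm(d))
st.update(C=q[:2].tolist(),r=float(q[2]),off=0.,phi=float(np.arctan2(d[1],-d[0])))
st=run(st,3.3,step=.14,v=.035,lim=8)
print(fit(st["log"]))
E
```

```text
from h import *
import json,os,sys
from scipy.optimize import least_squares
a=1.5; R=down(a); f0=np.load("f0.npy")
def run(st,phi_end,step=.16,v=.04,lim=7.5,z=None):
    z=st.get("z",.114)
    C=np.array(st["C"]); r=st["r"]; off=st["off"]; phi=st["phi"]; log=st["log"]; mx=0
    while phi<phi_end-1e-6:
        phi=min(phi+step,phi_end); u=np.array([-np.cos(phi),np.sin(phi)]); t=np.array([np.sin(phi),np.cos(phi)])
        p=C+(r+off)*u
        robot.move_straight([p[0],p[1],z],R,v=v); s=robot.state(); f=s["wrist_force"]-f0; x=s["tcp_pos"][:2]
        ua=(x-C)/np.linalg.norm(x-C); fr=f[:2]@ua; ft=f[:2]@np.array([ua[1],-ua[0]])
r now 0.06656310992136882
1.39 act 1.41 r 66.7 fr 0.7 ft 1.6 fz -21.5 off 0.00 gap 16.1
1.53 act 1.55 r 66.7 fr -0.5 ft 1.9 fz -18.7 off 0.00 gap 16.0
1.67 act 1.69 r 66.8 fr -0.6 ft 0.8 fz -16.5 off 0.00 gap 16.2
1.81 act 1.83 r 66.8 fr -0.7 ft 1.4 fz -12.9 off 0.00 gap 15.9
1.95 act 1.96 r 66.9 fr -1.4 ft -3.1 fz -4.1 off -0.14 gap 16.2
2.09 act 2.09 r 66.8 fr -1.3 ft -4.4 fz -1.4 off -0.27 gap 16.2
2.23 act 2.24 r 66.8 fr -0.8 ft -3.6 fz -1.5 off -0.27 gap 16.2
2.37 act 2.38 r 66.8 fr -2.0 ft -2.4 fz 1.8 off -0.47 gap 16.0
2.51 act 2.52 r 66.7 fr -2.3 ft -1.7 fz 3.3 off -0.70 gap 16.0
2.65 act 2.66 r 66.5 fr -0.7 ft -1.5 fz 3.2 off -0.70 gap 16.2
2.79 act 2.80 r 66.5 fr -0.4 ft 0.2 fz 3.7 off -0.70 gap 16.4
2.93 act 2.94 r 66.4 fr 0.0 ft 0.5 fz 3.7 off -0.70 gap 16.3
3.07 act 3.09 r 66.3 fr -0.6 ft 3.1 fz 4.2 off -0.70 gap 16.1
3.21 act -3.06 r 66.2 fr -0.9 ft 2.0 fz 3.9 off -0.70 gap 16.0
3.30 act -2.98 r 66.1 fr -0.6 ft 0.8 fz 2.9 off -0.70 gap 16.1
t 34.875 0.11359555716753117
[ 0.57154685 -0.08587077  0.06645207]
```

```bash
python3 - <<'E'
from turn import *
st=json.load(open("st.json")); q=fit(st["log"]); x=robot.state()["tcp_pos"][:2]; d=x-q[:2]
print("r now",np.linalg.norm(d))
st.update(C=q[:2].tolist(),r=float(q[2]),off=0.,phi=float(np.arctan2(d[1],-d[0])%(2*np.pi)))
st=run(st,6.125,step=.15,v=.037,lim=8)
print(fit(st["log"])); robot.dwell(.2); snap("wrist","pics/w_end",(150,60,470,340),2.4); print(robot.state()["wrist_force"]-f0,robot.state()["tcp_pos"])
E
```

```text
r now 0.0664550501406102
3.46 act -2.81 r 66.3 fr 0.7 ft 1.8 fz -1.8 off 0.00 gap 16.0
3.61 act -2.66 r 66.2 fr 1.2 ft 2.0 fz -3.8 off 0.12 gap 16.0
3.76 act -2.51 r 66.3 fr 0.2 ft 2.8 fz -5.7 off 0.12 gap 16.0
3.91 act -2.36 r 66.4 fr 0.0 ft 2.0 fz -5.6 off 0.12 gap 16.4
4.06 act -2.21 r 66.5 fr -0.5 ft 2.4 fz -4.6 off 0.12 gap 16.2
4.21 act -2.06 r 66.5 fr -0.2 ft 2.8 fz -4.5 off 0.12 gap 16.0
4.36 act -1.91 r 66.6 fr -0.4 ft 1.0 fz -2.2 off 0.12 gap 16.2
4.51 act -1.76 r 66.6 fr -0.5 ft -0.2 fz -0.8 off 0.12 gap 16.3
4.66 act -1.61 r 66.6 fr -0.9 ft 0.5 fz -0.5 off 0.12 gap 16.4
4.81 act -1.46 r 66.6 fr -0.8 ft 0.9 fz 0.4 off 0.12 gap 16.3
4.96 act -1.31 r 66.6 fr -0.7 ft 1.8 fz 2.3 off 0.12 gap 16.1
5.11 act -1.16 r 66.6 fr -1.5 ft 1.4 fz 1.9 off -0.02 gap 16.2
5.26 act -1.01 r 66.5 fr -0.5 ft 1.4 fz 1.6 off -0.02 gap 16.2
5.41 act -0.86 r 66.5 fr -0.4 ft 1.1 fz 2.0 off -0.02 gap 16.3
5.56 act -0.71 r 66.5 fr -0.2 ft 1.2 fz 1.2 off -0.02 gap 16.2
5.71 act -0.56 r 66.6 fr -0.4 ft 1.4 fz 0.8 off -0.02 gap 16.5
5.86 act -0.41 r 66.6 fr -0.4 ft 1.3 fz 0.4 off -0.02 gap 16.0
6.01 act -0.26 r 66.6 fr 0.1 ft 1.2 fz -1.6 off -0.02 gap 16.1
6.12 act -0.15 r 66.6 fr 1.1 ft 1.7 fz -1.5 off 0.09 gap 16.7
t 42.75 0.11356178878018217
[ 0.57151275 -0.08586885  0.06645977]
[-1.24161493  1.90628682 -0.25505457] [ 0.50576364 -0.09602487  0.11355417]
```

View pics/w_end.png

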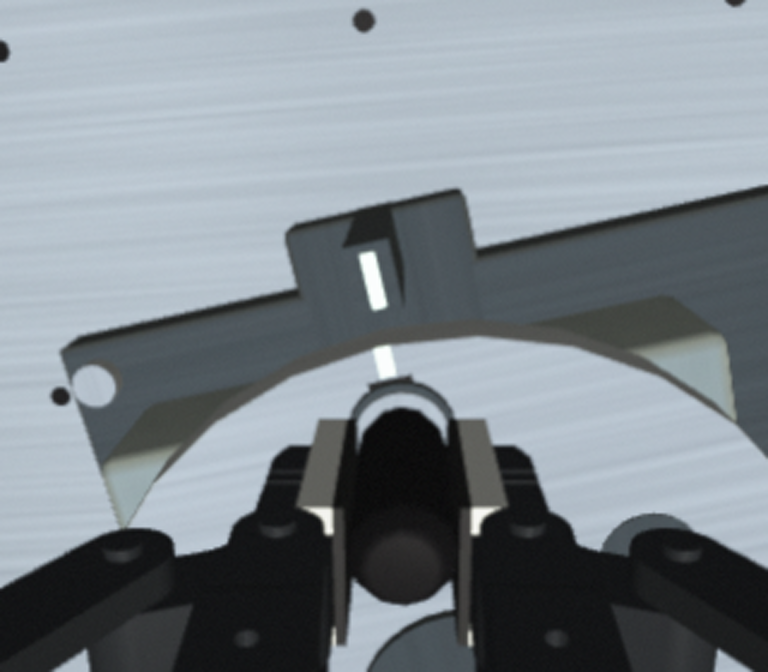

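The wheel's mark lines up with the post's mark. Let go, rise, and check the wheel and block.

```bash
python3 - <<'E'
from h import *
hand.set_gripper(.045); robot.dwell(.1); p=robot.state()["tcp_pos"]
robot.move_straight([p[0],p[1],.2],v=.12)
robot.move_pose([.53,-.05,.26],down(.154)); robot.dwell(.15); snap("wrist","pics/f_han",(150,60,470,300),2.4)
robot.move_pose([.5346,.156,.25],down(.154)); robot.dwell(.15); snap("wrist","pics/f_seat",(220,100,420,300),3)
robot.move_pose([.45,-.25,.35],down(.154)); robot.dwell(.3); snap("scene","pics/f_scene",(240,130,500,260),3)
s=robot.state();print(s["time"],s["wrist_force"])
E
```

```text
48.825 [ 0.284658   -0.06434758 -0.04844547]
```

View pics/f_han.png

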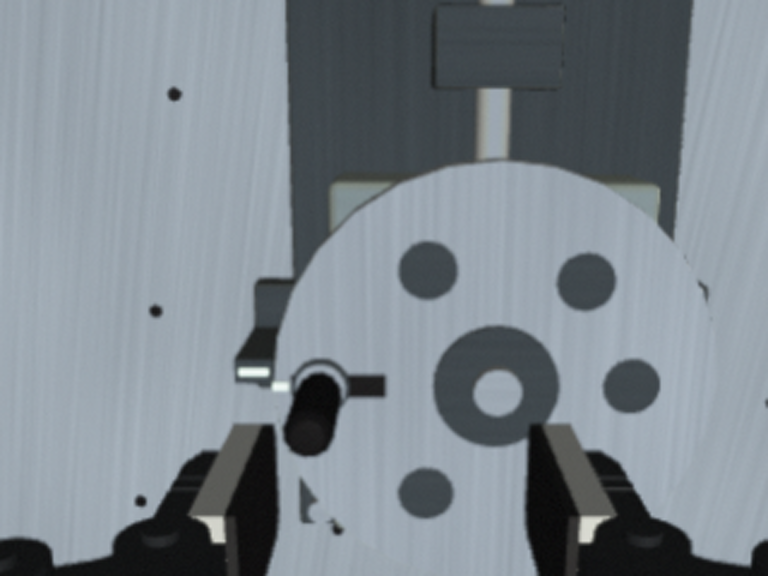

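View pics/f_seat.png

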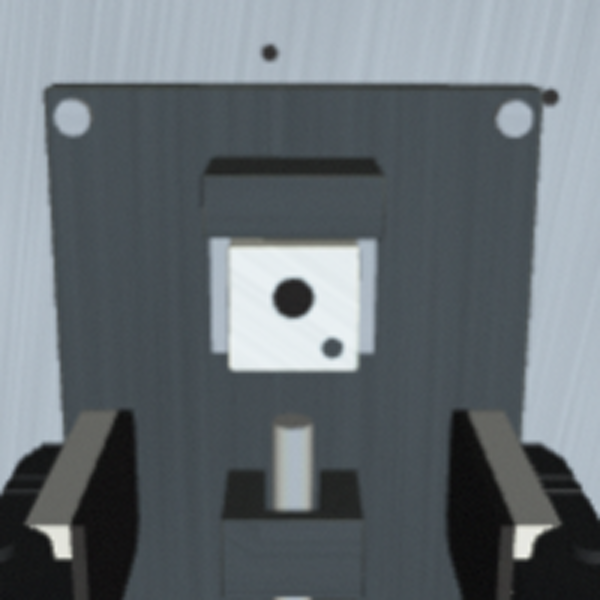

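View pics/f_scene.png

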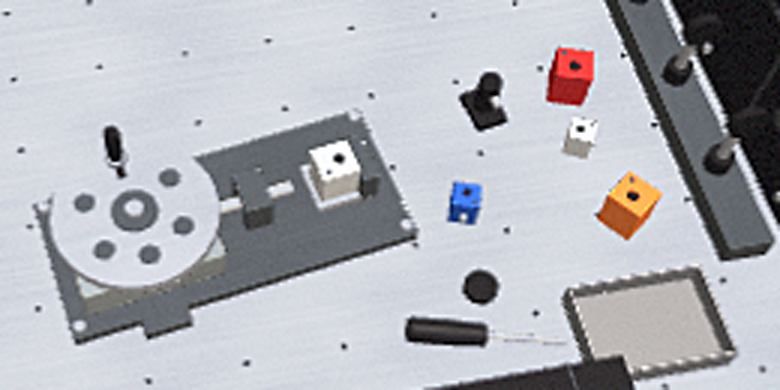

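Wheel is at home with its slot along the press x axis. The block is upright in the nest, against the backstop. The ram is drawn back and the bystanders look undisturbed. Handing in.

```bash
python3 - <<'E'
from h import *
robot.job_done(); print(robot.state()["time"])
E
```

```text
the job is handed in; nothing more can be done
the job is handed in; nothing more can be done
```

I seated the larger white block in the nest with its pin facing the ram, gave the flywheel one clockwise turn by its handle, and let go. I handed the job in at about 49 s of the 72 s.

- **Seating:** The block went down without touching the walls and bottomed out at the expected height.
- **Turning:** The radial force on the handle never read above 2.3 N at the points I sampled, against the 12 N limit. I turned at roughly 0.5 rad/s. The downward pull along the handle reached about 21 N early on, so I trimmed the height and it dropped.
- **Final views:** The wheel mark lines up with the index post, and the ram is drawn back. The block is upright and has moved about 1 mm to rest against the backstop. The bystanders in the last scene view had not moved. The lens mount, mirror mount and retaining ring were outside that view, and the arm never went near them.
- **Not confirmed by eye:** The pin cannot be seen in the last views. That it went in rests on the extra handle force of about 5 to 8 N before half a turn and on the block having moved back.
- **Camera disagreement:** The wrist camera read about 2.4 mm off in the jaw direction compared with the gripped block, and I corrected for that.

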